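# Crate the bench bottles

## Task

The oil bottle has slumped against the toolbox: right it and put it away, and put the spray can away too, each upright on the floor of a free cell of its own in the divided crate, in either order. Set them down rather than dropping them, do not knock them over, and leave the containers already in the crate and the other things on the bench as they are.

Things in the scene. Friction and masses are not known exactly. Their poses are not given: they have to be found in the camera images.
- crate: the plywood divided crate, fixed to the bench: 162 x 240 mm (its x, y), 60 mm high, 2 x 3 open square cells of 72 x 72 mm inside, walls and dividers 6 mm thick, cell floors 6 mm above the bench. Origin: centre of its underside; z up, y along its row of three
- cell0 (a point): centre of the floor of crate cell 0, at (-39, -78) mm in the crate's frame. Three of the six cells, varying, are taken by jar_a, tin_b and jar_c; the three free ones show a bare grey felt disc on their floor (only a thin liner)
- cell1 (a point): centre of the floor of crate cell 1, at (-39, 0) mm in the crate's frame. Three of the six cells, varying, are taken by jar_a, tin_b and jar_c; the three free ones show a bare grey felt disc on their floor (only a thin liner)
- cell2 (a point): centre of the floor of crate cell 2, at (-39, 78) mm in the crate's frame. Three of the six cells, varying, are taken by jar_a, tin_b and jar_c; the three free ones show a bare grey felt disc on their floor (only a thin liner)
- cell3 (a point): centre of the floor of crate cell 3, at (39, -78) mm in the crate's frame. Three of the six cells, varying, are taken by jar_a, tin_b and jar_c; the three free ones show a bare grey felt disc on their floor (only a thin liner)
- cell4 (a point): centre of the floor of crate cell 4, at (39, 0) mm in the crate's frame. Three of the six cells, varying, are taken by jar_a, tin_b and jar_c; the three free ones show a bare grey felt disc on their floor (only a thin liner)
- cell5 (a point): centre of the floor of crate cell 5, at (39, 78) mm in the crate's frame. Three of the six cells, varying, are taken by jar_a, tin_b and jar_c; the three free ones show a bare grey felt disc on their floor (only a thin liner)
- spraycan: contact-cleaner spray can, standing on the bench: round aluminium body 52 mm in diameter up to 120 mm height with a paper band, then a white 31 mm wide spray head, 150 mm tall in all, about 0.3 kg. Origin: centre of its underside, z up along the can
- bottle: grey oil bottle, 150 mm tall, 0.32 kg: square 50 x 50 mm body to 106 mm, neck, round black cap 31 mm wide from 124 mm up. Starts leaning 32 degrees, cap on the toolbox's side, x along that side, lower base edge on the bench. Its foot pushed at the toolbox (a few N) slides it upright; under 20 degrees of lean it rocks upright itself. Origin: centre of underside; z to the cap
- toolbox: grey steel toolbox, heavy, does not move: 340 x 170 mm (its x, y), 145 mm high, plain upright sides. Origin: centre of its underside, z up; the bottle leans on its +y side, a flat face 85 mm from the origin
- jar_a: amber jar with steel lid already in a cell, 56 mm in diameter, 85 mm tall; stays in its cell. Origin: centre of its underside
- tin_b: aluminium tin already in a cell, 58 mm in diameter, 74 mm tall; stays in its cell. Origin: centre of its underside
- jar_c: white jar with black lid already in a cell, 54 mm in diameter, 75 mm tall; stays in its cell. Origin: centre of its underside
- mug: white mug, bystander, 80 mm in diameter, 90 mm tall, handle at its +y; stays. Origin: centre of its underside
- tape: roll of black tape lying flat, bystander, 90 mm in diameter, 25 mm high; stays
- screwdriver: screwdriver lying on the bench, bystander; stays. Its x runs from handle to tip

How it is judged (in metres and radians):
At the end, for the whole second after the job is handed in: Spray can and bottle each in its own free cell: within 20 mm of its centre, base on the floor (-4 to +6 mm), within 5 degrees of upright, at rest. Containers already in the crate upright (7 degrees), moved under 30 mm; mug, tape and screwdriver moved under 40 mm ((horizontal distance between spraycan and cell0 below 0.02 m or horizontal distance between spraycan and cell1 below 0.02 m or horizontal distance between spraycan and cell2 below 0.02 m or horizontal distance between spraycan and cell3 below 0.02 m or horizontal distance between spraycan and cell4 below 0.02 m or horizontal distance between spraycan and cell5 below 0.02 m) and z of spraycan in the frame of crate between 0.002 and 0.012 m and angle between each of spraycan, bottle's own z axis and vertical below 0.09 rad and linear speed of each of spraycan, bottle below 0.02 m/s and (horizontal distance between bottle and cell0 below 0.02 m or horizontal distance between bottle and cell1 below 0.02 m or horizontal distance between bottle and cell2 below 0.02 m or horizontal distance between bottle and cell3 below 0.02 m or horizontal distance between bottle and cell4 below 0.02 m or horizontal distance between bottle and cell5 below 0.02 m) and z of bottle in the frame of crate between 0.002 and 0.012 m and angle between each of jar_a, tin_b, jar_c's own z axis and vertical below 0.12 rad and distance of each of jar_a, tin_b, jar_c from where it was at the start of the episode below 0.03 m and distance of each of mug, tape, screwdriver from where it was at the start of the episode below 0.04 m); the robot touches nothing.
It fails at once if the spray can is dropped or knocked flying (moves faster than 0.8 m/s while the fingers do not touch it) (linear speed of spraycan above 0.8 m/s and contact force between the fingers and spraycan below 0.05 N).
It fails at once if the spray can is knocked over (tilted more than 63 degrees from upright) (angle between spraycan's own z axis and vertical above 1.1 rad).
It fails at once if the oil bottle is dropped or knocked flying (moves faster than 0.8 m/s while the fingers do not touch it) (linear speed of bottle above 0.8 m/s and contact force between the fingers and bottle below 0.05 N).
It fails at once if the oil bottle is knocked over (tilted more than 63 degrees from upright) (angle between bottle's own z axis and vertical above 1.1 rad).
It fails at once if a bystander on the bench is moved by more than 40 mm, or a container that was in the crate tilts by more than 30 degrees or is lifted by more than 30 mm (distance of any of mug, tape, screwdriver from where it was at the start of the episode above 0.04 m or angle between any of jar_a, tin_b, jar_c's own z axis and vertical above 0.52 rad or height (world z) of any of jar_a, tin_b, jar_c above 0.036 m).
It also fails if it takes over 64 s, if anything falls off the work surface, if the arm or the gripper's body presses on something with over 40 N, if the wrist force passes 120 N, or if a joint passes its speed limit or range.

## Robot

A 7-joint arm with a two-finger parallel gripper is mounted at the origin on the work surface. World frame = base frame: x ahead of the robot, y to its left, z up, the work surface at z = 0. Lengths are in m, angles in degrees, forces in N, time in s.
With the tool pointing down it reaches from about 0.425 to 0.875 m from the base axis. Payload 9.9 kg.
Tool frame: the origin (TCP) lies between the finger pads; the fingertips stand ctrl.nose_length ahead of it and the grasp point (between the pads) lies 8 mm behind it (ctrl.nose_length is the distance from the TCP to the fingertips, in m); z points along the fingers, y is the line along which they close (so a half turn about z gives the same grasp; the last joint's range is limited). The gripper opens to 85 mm and grips with 20 to 120 N. Pads are 22 mm wide; open, the fingers measure 114 mm over their backs; the gripper's body (76 mm by 85 mm) begins 54 mm behind the grasp point. The pads swing forward as they close: fully open they stand 13 mm farther back than shut.
Start: joints at [69.912, 32.985, 1.427, 82.34, -0.859, 64.687, -3.237], TCP at [0.178, -0.651, 0.242] pointing down, gripper open.
Joint ranges: [-157.87, 157.87], [-19.46, 123.44], [-87.15, 90], [11.01, 140.99], [-62.26, 242.26], [9.8, 113.94], [-161.44, 161.44]. Speed limits (degrees/s): [127.2, 127.2, 172.46, 172.46, 180, 180, 180].

## Interface

Orientations are given as a 3x3 rotation matrix whose columns are the frame's x, y, z axes.
In Python, from bench import status, optics, order, ctrl gives the robot as it stands. The module is installed in compiled form; this text tells all that it offers.
- The arm moves only by the tool apply_moves, never from a script. Its argument "deltas" is a list that holds one entry, the list of rows, each a list of 6 numbers: the shift along the tool's x, y, z in units of 0.6 m (1.0 is 0.6 m), then the turn, a rotation vector about the tool's x, y, z in units of 30 degrees (1.0 is 30 degrees). A call has 1 to 10 rows; each row is the pose to reach, as a shift and turn from the pose commanded when the call began, along the tool's axes at that moment; what a row does not reach only later rows make up. A row lasts 1/10 s, in which the tool goes at most 50 mm and 8.59 degrees, less where a joint would pass 70% of its speed; a pose out of reach is approached as far as the arm can. A call with a number of a shift or a turn outside -1 to 1 is refused whole. A call with a gripper value outside its range is refused whole. "claw" is the opening, from 0 (shut) to 1 (fully open), set as the call begins (left out, the last holds). The fingers move at their own pace and stop on an object; "squeeze" is the grip in N (left out, the last holds). Time passes only in rows, so rows that repeat a pose let the fingers close. It gives the time, the measured TCP pose, the force, the opening and the grip force at its end, in the units of the state.
- status.get_state(): the state, without advancing time (a new reading comes with each control period).
- optics.grab_frame(name): name is "scene" or "top" or "wrist"; returns the picture (384x512x3 uint8, red, green, blue); there is no depth.
- optics.calibration(name): a dict with "vfov" (degrees; the focal length in pixels is half the picture's height over the tangent of half this angle, whatever the lens; pixels are square), "cx", "cy" (the principal point, pixels), "k1" (the pictures are not rectified: a ray, as slopes to the right and down, at radius r is drawn at 1 + k1 r^2 times it, then the intrinsics apply), "origin" and "orientation" of the camera in the world; the wrist camera has in their place "tool_from_camera" (4x4, takes a point from camera to tool coordinates, whose origin is the TCP and whose axes are the flange's). Camera axes: x right, y down, z forward; pixel columns grow to the right and rows downward; lengths in m; the calibration is good to about 2 mm. A picture is of the moment at which its call begins: read the wrist's pose just before it. calibration takes no time and is no camera call.
- order.sign_off(): hands the job in; it is judged then, once.
The state is a dict: "clock": time; "joint_pos": joint angles; "joint_velocities": joint speeds; "joint_torque": joint torques, N m; "tcp_pos": TCP position; "eef_rot": TCP orientation; "wrist_force": force on the tool from outside, world axes, zero at the start; "moment": the same for the moment, N m; "width": finger opening in m; "grasp_force": force on a finger pad.
Only numpy, scipy, OpenCV 4.12 (cv2) and the standard library are available. Lean on these libraries where they do the work, as an engineer would, in place of code of your own. Each camera call takes 0.05 s, during which the arm holds its last target. There are 200 camera calls.

## Working session

There is one attempt and no reset: what is moved stays moved. The work goes in short steps, Python scripts to look and compute and a tool call to move; the robot and the scene stay as the last step left them, time stands still between calls to the robot, and variables do not carry over. Pictures are saved under pics/ and viewed, at most 10 in all, crops included, and the job is handed in when it is done.

Besides the shell and the picture viewer there is one more tool, called after ">>>" in YAML: its name, and indented under it one key for each argument. apply_moves: Moves the arm, as the interface text tells. Its arguments: {"type":"object","properties":{"deltas":{"type":"array"},"claw":{"type":"number"},"squeeze":{"type":"number"}},"required":["deltas"]}

```bash
mkdir -p pics; cat > h.py <<'E'
import numpy as np, cv2
from bench import status, optics, order, ctrl
def cam(name):
    c=optics.calibration(name); f=192/np.tan(np.radians(c["vfov"])/2)
    if "origin" in c: return c,f,np.array(c["origin"]),np.array(c["orientation"])
    s=status.get_state(); T=np.array(c["tool_from_camera"]); R=np.array(s["eef_rot"])
    return c,f,np.array(s["tcp_pos"])+R@T[:3,3],R@T[:3,:3]
def rays(name,uv,C=None):
    c,f,o,R=C or cam(name); K=np.array([[f,0,c["cx"]],[0,f,c["cy"]],[0,0,1.]])
    d=(np.array(uv,float).reshape(-1,2)-[c["cx"],c["cy"]])/f
    x=d.copy()
    for _ in range(20): x=d/(1+c["k1"]*(x**2).sum(1,keepdims=True))
    return o,np.c_[x,np.ones(len(x))]@R.T
def onplane(name,uv,z,C=None):
    o,d=rays(name,uv,C); return o+d*((z-o[2])/d[:,2])[:,None]
def proj(name,P,C=None):
    c,f,o,R=C or cam(name); q=(np.array(P,float).reshape(-1,3)-o)@R; x=q[:,:2]/q[:,2:]
    x=x*(1+c["k1"]*(x**2).sum(1,keepdims=True)); return x*f+[c["cx"],c["cy"]]
def save(name,fn):
    im=optics.grab_frame(name); cv2.imwrite("pics/"+fn,im[:,:,::-1]); return im
E
python3 - <<'E'
from h import *
np.set_printoptions(precision=3,suppress=True)
for n in("scene","top"): save(n,n+"1.png"); print(n,optics.calibration(n))
print(optics.calibration("wrist")); s=status.get_state(); print(s); print(ctrl.nose_length)
a=cv2.imread("pics/scene1.png");b=cv2.imread("pics/top1.png")
E
```

```text
scene {'vfov': 54.60287009397301, 'cx': 263.35651429753693, 'cy': 191.47030342683374, 'k1': -0.04812979910828431, 'origin': array([ 1.399, -0.052,  0.695]), 'orientation': array([[-0.018,  0.631, -0.775],
       [ 1.   ,  0.017, -0.01 ],
       [ 0.007, -0.775, -0.632]])}
top {'vfov': 48.82015870502043, 'cx': 254.7402587941972, 'cy': 190.86419837303586, 'k1': 0.0228491514613592, 'origin': array([ 0.386, -0.049,  1.235]), 'orientation': array([[ 0.018, -0.986,  0.168],
       [-1.   , -0.019,  0.   ],
       [ 0.003, -0.167, -0.986]])}
{'vfov': 61.76041821620487, 'cx': 255.9544596852562, 'cy': 191.23507892139628, 'k1': 0.014932247198425062, 'tool_from_camera': array([[ 0.001, -0.956, -0.292,  0.075],
       [ 1.   ,  0.001, -0.   , -0.001],
       [ 0.001, -0.292,  0.956, -0.13 ],
       [ 0.   ,  0.   ,  0.   ,  1.   ]])}
{'clock': 0.1, 'joint_pos': array([69.914, 33.026,  1.422, 82.382, -0.86 , 64.687, -3.236]), 'joint_velocities': array([-0.028, -0.172,  0.023, -0.096,  0.061, -0.043,  0.025]), 'joint_torque': array([  0.006, -76.731,   2.258, -28.66 ,   0.016,   0.009,   0.   ]), 'tcp_pos': array([ 0.178, -0.651,  0.242]), 'eef_rot': array([[ 0.965,  0.264, -0.   ],
       [ 0.264, -0.965,  0.001],
       [-0.   , -0.001, -1.   ]]), 'wrist_force': array([-0.466,  0.065,  0.18 ]), 'moment': array([ 0.034, -0.037, -0.007]), 'grasp_force': 0.0, 'width': 0.0851115228659019}
0.011
```

View pics/top1.png

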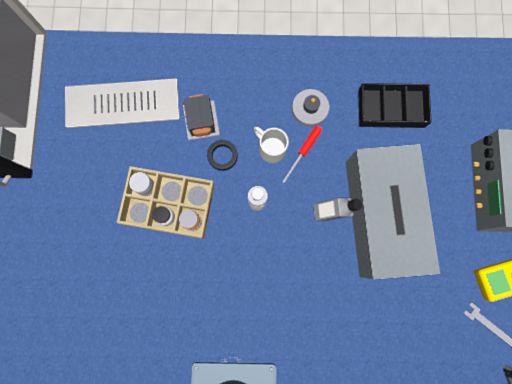

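View pics/scene1.png

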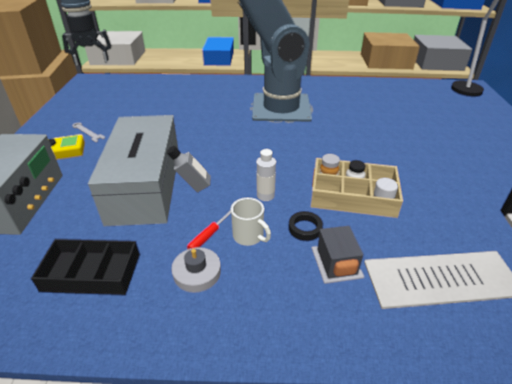

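```bash
python3 - <<'E'
from h import *
np.set_printoptions(precision=3,suppress=True)
b=cv2.imread("pics/top1.png")
z=lambda x0,y0,w,h,s:cv2.resize(b[y0:y0+h,x0:x0+w],None,fx=s,fy=s,interpolation=cv2.INTER_CUBIC)
A=z(110,155,160,100,4); B=z(300,180,70,52,4)
B2=np.zeros((208,640,3),np.uint8); B2[:,:280]=B
a=cv2.imread("pics/scene1.png"); S=cv2.resize(a[140:192,160:250],None,fx=4,fy=4,interpolation=cv2.INTER_CUBIC); B2[:,280:]=S
cv2.imwrite("pics/zoom.png",np.vstack([A[:392],B2]))
for n,uv,zz in [("tin",(140,183),.08),("discL",(139,212),.006),("discM",(172,191),.006),("discR",(197,195),.006),("can",(257,190),.15),("tbTL",(357,151),.145),("tbTR",(420,145),.145),("tbBL",(371,279),.145),("tbBR",(439,273),.145),("bott",(317,219),0),("bott2",(315,203),0.03),("mug",(272,145),.09),("tape",(222,155),.0125),("sd",(284,181),0),("sd",(319,128),.02)]:
    print(n,onplane("top",uv,zz)[0])
# crate by tan mask
h=cv2.cvtColor(b,cv2.COLOR_BGR2HSV); m=cv2.inRange(h,(10,50,80),(30,255,255)); m[:, :110]=0;m[:,225:]=0;m[:150]=0;m[245:]=0
pts=cv2.findNonZero(m); r=cv2.minAreaRect(pts); c=cv2.boxPoints(r); print(c); print(onplane("top",c,.06))
E
```

```text
tin [0.598 0.269 0.08 ]
discL [0.526 0.287 0.006]
discM [0.59  0.194 0.006]
discR [0.579 0.12  0.006]
can [ 0.573 -0.055  0.15 ]
tbTL [ 0.684 -0.319  0.145]
tbTR [ 0.703 -0.486  0.145]
tbBL [ 0.352 -0.346  0.145]
tbBR [ 0.37  -0.517  0.145]
bott [ 0.516 -0.233  0.   ]
bott2 [ 0.559 -0.223  0.03 ]
mug [ 0.712 -0.095  0.09 ]
tape [0.7   0.05  0.012]
sd [ 0.627 -0.136  0.   ]
sd [ 0.786 -0.238  0.02 ]
[[116.708 222.654]
 [126.785 165.55 ]
 [214.238 180.983]
 [204.161 238.087]]
[[0.489 0.332 0.06 ]
 [0.652 0.315 0.06 ]
 [0.612 0.066 0.06 ]
 [0.451 0.088 0.06 ]]
```

View pics/zoom.png

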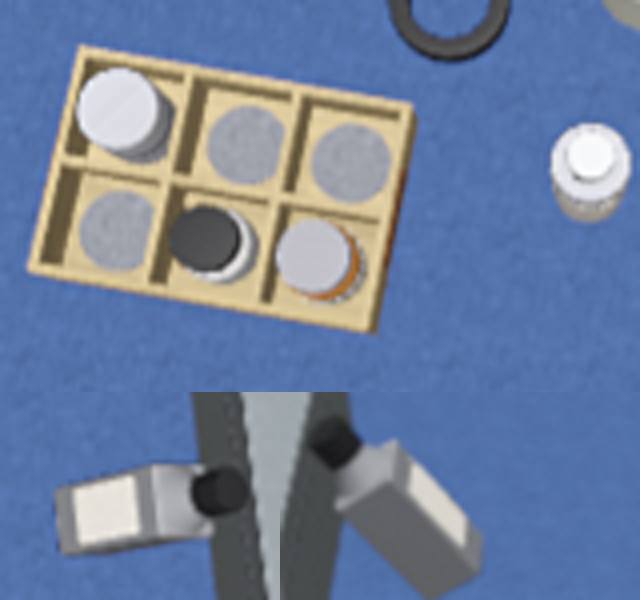

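The crate's free cells are the far middle, far right and near left. The bottle's lifted base edge is at about top px (314,204)–(316,220), and its cap touches the toolbox edge. The can is at about (257,194).

```bash
python3 - <<'E'
from h import *
np.set_printoptions(precision=4,suppress=True)
t=lambda p:np.array(p)/4+[110,155]
tb=lambda p:np.array(p)/4+[300,180-98]
sc=lambda p:(np.array(p)-[280,392])/4+[160,140]
C=onplane("top",[t(p) for p in[(82,45),(413,103),(375,332),(30,270)]],.06)
print("crate",C,C.mean(0)); ey=(C[0]-C[1]+C[3]-C[2])/2; ex=(C[0]-C[3]+C[1]-C[2])/2
print(np.linalg.norm(ex),np.linalg.norm(ey),np.degrees([np.arctan2(ex[1],ex[0]),np.arctan2(-ey[0],ey[1])]))
print("discs",onplane("top",[t(p) for p in[(350,162),(246,143),(118,229)]],.006))
print("can body,cap",onplane("top",[t((591,162))],.12),onplane("top",[t((591,157))],.15))
print("bottle lifted",onplane("top",[tb((57,488)),tb((65,553))],.0265))
print("scene lifted",onplane("scene",[sc((481,545))],.0265),"low corner",onplane("scene",[sc((435,598))],0.0))
print("cap top c",onplane("top",[tb((220,490))],.135))
a=cv2.imread("pics/scene1.png")
for P in[(.52,-.2,0)]:print(proj("scene",P))
E
```

```text
crate [[0.6498 0.3044 0.06  ]
 [0.6124 0.0685 0.06  ]
 [0.451  0.0891 0.06  ]
 [0.4896 0.3295 0.06  ]] [0.5507 0.1979 0.06  ]
0.1624881512662872 0.24111887439239224 [-8.0777 -9.0641]
discs [[0.5779 0.1187 0.006 ]
 [0.5906 0.1956 0.006 ]
 [0.5253 0.2853 0.006 ]]
can body,cap [[ 0.5631 -0.0575  0.12  ]] [[ 0.5616 -0.0572  0.15  ]]
bottle lifted [[ 0.5562 -0.2214  0.0265]
 [ 0.5093 -0.2269  0.0265]]
scene lifted [[ 0.5207 -0.2216  0.0265]] low corner [[ 0.5514 -0.2539  0.    ]]
cap top c [[ 0.5416 -0.3127  0.135 ]]
[[218.1356 185.2338]]
```

```bash
cat >> h.py <<'E'
from scipy.spatial.transform import Rotation as Ro
def goal(pos,yaw,tilt=0,part=1.0):
    """tool x heading yaw, tool z down; tilt deg leans the fingers toward -x(tool). prints delta in units"""
    s=status.get_state(); R=np.array(s["eef_rot"]); p=np.array(s["tcp_pos"])
    a=np.radians(yaw); x=np.array([np.cos(a),np.sin(a),0]); z=np.array([0,0,-1.]); 
    t=np.radians(tilt); z2=np.cos(t)*z-np.sin(t)*x; x2=np.cos(t)*x+np.sin(t)*z
    G=np.c_[x2,np.cross(z2,x2),z2]
    d=R.T@(np.array(pos)-p)/0.6; w=Ro.from_matrix(R.T@G).as_rotvec(degrees=True)/30
    print("shift",np.round(d*part,4),"turn",np.round(w,4),"rows>=",np.linalg.norm(d)*12,np.linalg.norm(w)*30/8.59)
E
python3 -c "
from h import *
goal((.562,-.057,.25),81.4)"
```

```text
shift [ 0.8785 -0.7857 -0.013 ] turn [-2.5000e-03 -1.5000e-03 -2.2037e+00] rows>= 14.144395361250854 7.696324449282872
```

>>> apply_moves:
  deltas:
    - [[0.08,-0.07,-0.013,0,0,-0.25],[0.14,-0.125,-0.013,0,0,-0.5],[0.2,-0.18,-0.013,0,0,-0.75],[0.26,-0.23,-0.013,0,0,-1.0],[0.32,-0.285,-0.013,0,0,-1.0],[0.38,-0.34,-0.013,0,0,-1.0],[0.44,-0.39,-0.013,0,0,-1.0],[0.5,-0.445,-0.013,0,0,-1.0],[0.56,-0.5,-0.013,0,0,-1.0],[0.56,-0.5,-0.013,0,0,-1.0]]
  claw: 1

```text
clock: 1.1
tcp_pos: [0.4269, -0.2664, 0.2502]
eef_rot: [[0.696, 0.718, 0.002], [0.718, -0.696, 0.003], [0.003, -0.001, -1.0]]
wrist_force: [-0.1, -0.7, -0.2]
width: 0.0854
grasp_force: 0.0
```

```bash
python3 -c "
from h import *
goal((.562,-.057,.25),81.4); s=status.get_state();print(s['joint_pos'],s['tcp_pos'])"
```

```text
shift [ 0.4073 -0.0813  0.0018] turn [ 9.0000e-04 -6.6000e-03 -1.1841e+00] rows>= 4.9834218967776645 4.135625253734244
[ 36.1071922   18.21437757 -12.53255602 106.8607992    4.49098974
  55.38073488 -22.49311583] [ 0.42688053 -0.26635357  0.25021399]
```

>>> apply_moves:
  deltas:
    - [[0.08,-0.016,0,0,0,-0.25],[0.16,-0.032,0,0,0,-0.5],[0.24,-0.048,0,0,0,-0.75],[0.32,-0.064,0,0,0,-1.0],[0.407,-0.081,0.001,0,0,-1.0],[0.407,-0.081,0.001,0,0,-1.0],[0.407,-0.081,0.001,0,0,-1.0]]

```text
clock: 1.8
tcp_pos: [0.5604, -0.0641, 0.2489]
eef_rot: [[0.251, 0.968, -0.001], [0.968, -0.251, 0.001], [0.0, -0.001, -1.0]]
wrist_force: [-0.1, -0.6, 0.0]
width: 0.0858
grasp_force: 0.0
```

```bash
python3 -c "
from h import *
goal((.562,-.057,.25),81.4); C=cam('wrist'); im=save('wrist','w1.png')
print(C[2],proj('wrist',[(.5624,-.0573,.15),(.5624,-.0573,.12)],C))
a=save('top','t2.png')"
```

```text
shift [ 0.0122 -0.0005 -0.0018] turn [-0.0021 -0.0007 -0.1984] rows>= 0.14798961237141517 0.692961093685935
[0.5793942  0.00877565 0.37939035] [[256.25679245 189.0447459 ]
 [256.24282755 178.79898895]]
```

View pics/w1.png

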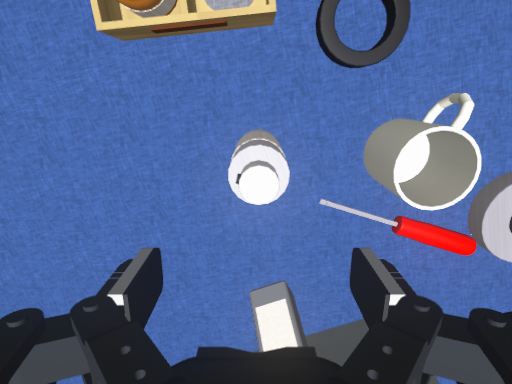

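The wrist view shows the can's cap centred at (259,184) and its shoulder circle at (259,173). Both are close to the prediction.

```bash
python3 -c "
from h import *
print(onplane('wrist',[(259,184.5)],.15),onplane('wrist',[(259,173)],.12))
goal((.564,-.053,.25),81.4); goal((.564,-.053,.105),81.4)"
```

```text
[[ 0.56429153 -0.05743175  0.15      ]] [[ 0.56489973 -0.05612529  0.12      ]]
shift [ 0.0244  0.0013 -0.0015] turn [-0.0021  0.0022 -0.2067] rows>= 0.2939036941353534 0.7218101396047334
shift [0.0247 0.0016 0.2402] turn [-0.0021  0.0022 -0.2067] rows>= 2.897070867192112 0.7218101396047334
```

```bash
python3 -c "
from h import *
goal((.5643,-.0568,.098),81.4)"
```

```text
shift [0.0187 0.0037 0.2518] turn [-0.0021  0.0022 -0.2067] rows>= 3.030526895809051 0.7218101396047334
```

>>> apply_moves:
  deltas:
    - [[0.0187,0.0037,0.0,0,0,-0.207],[0.0187,0.0037,0.02,0,0,-0.207],[0.0187,0.0037,0.07,0,0,-0.207],[0.0187,0.0037,0.12,0,0,-0.207],[0.0187,0.0037,0.17,0,0,-0.207],[0.0187,0.0037,0.21,0,0,-0.207],[0.0187,0.0037,0.24,0,0,-0.207],[0.0187,0.0037,0.252,0,0,-0.207],[0.0187,0.0037,0.252,0,0,-0.207],[0.0187,0.0037,0.252,0,0,-0.207]]

```text
clock: 2.9
tcp_pos: [0.5654, -0.0558, 0.0988]
eef_rot: [[0.15, 0.989, 0.001], [0.989, -0.15, -0.0], [-0.0, 0.001, -1.0]]
wrist_force: [0.9, 0.7, 0.6]
width: 0.0854
grasp_force: 0.0
```

>>> apply_moves:
  deltas:
    - [[0,0,0,0,0,0],[0,0,0,0,0,0],[0,0,0,0,0,0],[0,0,0,0,0,0],[0,0,0,0,0,0],[0,0,0,0,0,0],[0,0,0,0,0,0],[0,0,0,0,0,0],[0,0,0,0,0,0],[0,0,0,0,0,0]]
  claw: 0.4
  squeeze: 40

```text
clock: 3.9
tcp_pos: [0.5656, -0.0551, 0.0993]
eef_rot: [[0.148, 0.989, 0.001], [0.989, -0.148, -0.0], [-0.0, 0.001, -1.0]]
wrist_force: [-1.7, 0.4, 6.1]
width: 0.0509
grasp_force: 40.7
```

>>> apply_moves:
  deltas:
    - [[0,0,-0.02,0,0,0],[0,0,-0.06,0,0,0],[0,0,-0.1,0,0,0],[0,0,-0.15,0,0,0],[0,0,-0.19,0,0,0],[0,0,-0.21,0,0,0],[0,0,-0.21,0,0,0]]

```text
clock: 4.6
tcp_pos: [0.5659, -0.0551, 0.226]
eef_rot: [[0.148, 0.989, 0.003], [0.989, -0.148, -0.0], [0.0, 0.003, -1.0]]
wrist_force: [-0.0, -0.2, -3.3]
width: 0.0508
grasp_force: 42.8
```

```bash
python3 -c "
from h import *
goal((.5245,.283,.225),81.4); s=status.get_state();print(s['tcp_pos'],s['grasp_force'],s['wrist_force'])"
```

```text
shift [ 0.5471 -0.1517  0.0014] turn [ 0.0057 -0.0003  0.0029] rows>= 6.813313858255068 0.022456206880884448
[ 0.56593288 -0.05513508  0.22604931] 42.76845060638152 [-6.43812205e-06 -2.36052276e-01 -3.30352647e+00]
```

>>> apply_moves:
  deltas:
    - [[0.05,-0.014,0,0,0,0],[0.12,-0.033,0,0,0,0],[0.2,-0.055,0,0,0,0],[0.28,-0.078,0,0,0,0],[0.36,-0.1,0,0,0,0],[0.43,-0.119,0,0,0,0],[0.49,-0.136,0,0,0,0],[0.53,-0.147,0,0,0,0],[0.547,-0.152,0,0,0,0],[0.547,-0.152,0,0,0,0]]

```text
clock: 5.6
tcp_pos: [0.5226, 0.2841, 0.223]
eef_rot: [[0.145, 0.989, -0.002], [0.989, -0.145, -0.0], [-0.001, -0.002, -1.0]]
wrist_force: [0.3, -1.2, -2.9]
width: 0.0507
grasp_force: 42.7
```

```bash
python3 -c "
from h import *
print(status.get_state()['tcp_pos'])
C=cam('wrist'); save('wrist','w2.png'); print(proj('wrist',[(.5245,.283,.006)],C))
goal((.5245,.283,.107),81.4)"
```

```text
[0.52260876 0.28405786 0.22303643]
[[257.93577422 165.20574487]]
shift [0.002  0.002  0.1937] turn [-0.0024  0.0032  0.0041] rows>= 2.324435245912629 0.02001879283421516
```

View pics/w2.png

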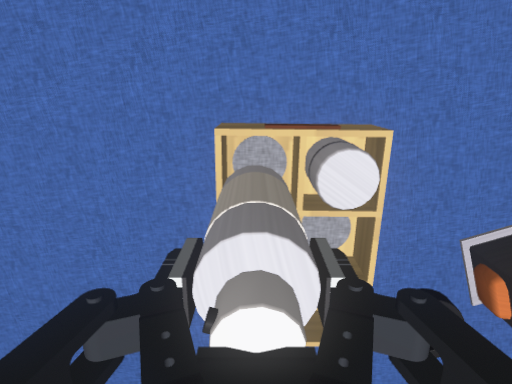

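The near-left cell's disc is centred at about (260,162), and the can hangs straight above it.

```bash
python3 -c "
from h import *
p=onplane('wrist',[(260,162)],.007)[0]; print(p)
goal((p[0],p[1]+.001,.106),81.4)"
```

```text
[0.52805873 0.28426122 0.007     ]
shift [0.0066 0.0073 0.1953] turn [-0.0024  0.0032  0.0041] rows>= 2.347008516936027 0.02001879283421516
```

>>> apply_moves:
  deltas:
    - [[0.003,0.005,0.0,0,0,0],[0.004,0.0055,0.03,0,0,0],[0.004,0.0055,0.07,0,0,0],[0.004,0.0055,0.11,0,0,0],[0.004,0.0055,0.14,0,0,0],[0.004,0.0055,0.16,0,0,0],[0.004,0.0055,0.175,0,0,0],[0.004,0.0055,0.185,0,0,0],[0.004,0.0055,0.192,0,0,0],[0.004,0.0055,0.192,0,0,0]]

```text
clock: 6.65
tcp_pos: [0.5273, 0.2847, 0.1091]
eef_rot: [[0.148, 0.989, 0.0], [0.989, -0.148, -0.0], [-0.0, 0.0, -1.0]]
wrist_force: [1.5, -0.1, -2.6]
width: 0.0509
grasp_force: 42.7
```

```bash
python3 -c "
from h import *
s=status.get_state();print(s['tcp_pos'],s['grasp_force'],s['wrist_force'])"
```

```text
[0.52730807 0.28474908 0.10907172] 42.65385822393 [ 1.46809015 -0.06187037 -2.63168243]
```

Still about 3 mm above the floor, so I step down until contact.

>>> apply_moves:
  deltas:
    - [[0,0,0.002,0,0,0],[0,0,0.004,0,0,0],[0,0,0.005,0,0,0],[0,0,0.006,0,0,0],[0,0,0.006,0,0,0]]

```text
clock: 7.15
tcp_pos: [0.5272, 0.2848, 0.1056]
eef_rot: [[0.148, 0.989, 0.0], [0.989, -0.148, 0.0], [0.0, 0.0, -1.0]]
wrist_force: [-0.2, 0.3, -2.3]
width: 0.051
grasp_force: 42.7
```

>>> apply_moves:
  deltas:
    - [[0,0,0.001,0,0,0],[0,0,0.002,0,0,0],[0,0,0.002,0,0,0],[0,0,0.002,0,0,0]]

```text
clock: 7.55
tcp_pos: [0.5273, 0.2852, 0.1054]
eef_rot: [[0.148, 0.989, 0.001], [0.989, -0.148, 0.001], [0.001, 0.001, -1.0]]
wrist_force: [-2.8, -0.9, 8.3]
width: 0.0509
grasp_force: 43.7
```

>>> apply_moves:
  deltas:
    - [[0,0,0,0,0,0],[0,0,0,0,0,0],[0,0,0,0,0,0],[0,0,0,0,0,0],[0,0,-0.03,0,0,0],[0,0,-0.08,0,0,0],[0,0,-0.15,0,0,0],[0,0,-0.2,0,0,0],[0,0,-0.23,0,0,0],[0,0,-0.23,0,0,0]]
  claw: 0.85

```text
clock: 8.55
tcp_pos: [0.5283, 0.2857, 0.2452]
eef_rot: [[0.148, 0.989, 0.004], [0.989, -0.148, 0.002], [0.003, 0.004, -1.0]]
wrist_force: [-0.7, 0.6, 0.1]
width: 0.0726
grasp_force: 0.0
```

```bash
python3 -c "
from h import *
im=save('top','t3.png'); cv2.imwrite('pics/t3.png',cv2.resize(im[140:250,100:260,::-1],None,fx=4,fy=4))
print(proj('top',[(.527,.284,.156)]),status.get_state()['width'])
goal((.528,-.165,.18),94.65,35); goal((.528,-.165,.24),94.65,0)"
```

```text
[[124.50849973 204.72888737]] 0.07253503602350314
shift [-0.742   0.1115  0.1048] turn [-0.1303 -1.1637 -0.4264] rows>= 9.090767588923704 4.352301261813447
shift [-0.7418  0.1117  0.0048] turn [ 0.0039 -0.0023 -0.439 ] rows>= 9.00221266693835 1.5330884131175897
```

View pics/t3.png

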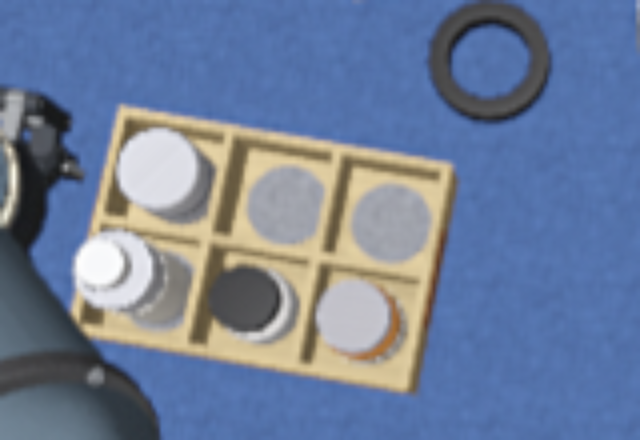

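The can stands upright in the near-left cell (cap at zoom (100,265)). Now I go to the bottle.

>>> apply_moves:
  deltas:
    - [[-0.04,0.006,0.0,0,0,-0.05],[-0.11,0.016,0,0,0,-0.15],[-0.19,0.028,0,0,-0.1,-0.25],[-0.27,0.04,0,0,-0.3,-0.35],[-0.35,0.052,0,0,-0.5,-0.42],[-0.43,0.065,0,-0.1,-0.7,-0.43],[-0.51,0.077,0,-0.13,-0.9,-0.43],[-0.59,0.088,0,-0.13,-1,-0.43],[-0.67,0.1,0.01,-0.13,-1,-0.43],[-0.735,0.11,0.02,-0.13,-1,-0.43]]
  claw: 0.3

```text
clock: 9.6
tcp_pos: [0.5262, -0.1632, 0.2289]
eef_rot: [[-0.071, 0.996, 0.046], [0.861, 0.084, -0.501], [-0.503, 0.004, -0.864]]
wrist_force: [0.7, -0.6, 0.5]
width: 0.0254
grasp_force: 0.0
```

```bash
python3 -c "
from h import *
C=cam('wrist'); save('top','t4.png');save('wrist','w3.png')
s=status.get_state();print(s['tcp_pos'],s['joint_pos'],s['width'])
goal((.529,-.17,.12),94.65,35)"
```

```text
[ 0.52435968 -0.16748045  0.22876341] [  3.42227664  23.43513776 -13.52448408 111.39615847  43.68561284
  57.39574962 -32.93394058] 0.025653969881268023
shift [0.0875 0.007  0.1589] turn [-0.0015 -0.155  -0.0107] rows>= 2.177830118027096 0.5425357327403537
```

View pics/w3.png

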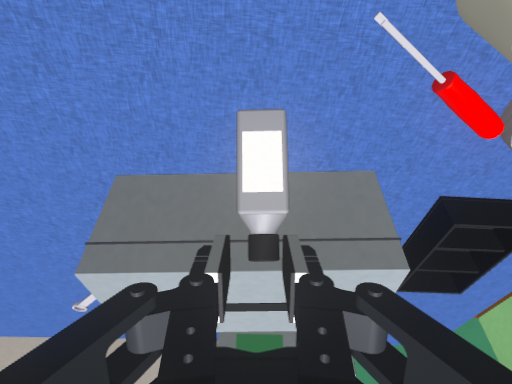

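The bottle's lifted edge shows at px (238..286,110), centred within a few pixels of the gripper.

```bash
python3 -c "
from h import *
print(onplane('wrist',[(238,110),(286,110),(262,110)],.0265), onplane('wrist',[(116,176),(375,172)],.0))
goal((.530,-.170,.12),94.65,35)
goal((.530,-.170,.02),94.65,35)"
```

```text
[[ 0.51116914 -0.21785183  0.0265    ]
 [ 0.55894349 -0.21428946  0.0265    ]
 [ 0.53505025 -0.21606328  0.0265    ]] [[ 0.35393073 -0.34837275  0.        ]
 [ 0.69307548 -0.31600312  0.        ]]
shift [0.0874 0.0086 0.1589] turn [-0.0015 -0.155  -0.0107] rows>= 2.1787740314797253 0.5425357327403537
shift [0.1716 0.0082 0.3027] turn [-0.0015 -0.155  -0.0107] rows>= 4.177095771207382 0.5425357327403537
```

```bash
python3 -c "
from h import *
goal((.532,-.171,.12),94.9,35)
goal((.532,-.171,.02),94.9,35)"
```

```text
shift [0.0857 0.0118 0.1599] turn [-0.006  -0.155  -0.0177] rows>= 2.1817645225553433 0.545109494595266
shift [0.1699 0.0114 0.3037] turn [-0.006  -0.155  -0.0177] rows>= 4.1786563909311 0.545109494595266
```

>>> apply_moves:
  deltas:
    - [[0.02,0.005,0.03,0,-0.1,0],[0.05,0.01,0.09,0,-0.155,-0.017],[0.085,0.012,0.16,0,-0.155,-0.017],[0.12,0.012,0.215,0,-0.155,-0.017],[0.145,0.012,0.26,0,-0.155,-0.017],[0.16,0.012,0.287,0,-0.155,-0.017],[0.17,0.0115,0.303,0,-0.155,-0.017],[0.17,0.0115,0.303,0,-0.155,-0.017],[0.17,0.0115,0.303,0,-0.155,-0.017]]

```text
clock: 10.6
tcp_pos: [0.5354, -0.1633, 0.0215]
eef_rot: [[-0.075, 0.996, 0.053], [0.817, 0.092, -0.569], [-0.571, 0.001, -0.821]]
wrist_force: [-0.9, 0.2, 1.4]
width: 0.0255
grasp_force: 0.0
```

```bash
python3 -c "
from h import *
s=status.get_state();print(s['tcp_pos'],s['wrist_force'])
goal((.534,-.200,.019),94.9,35);goal((.5365,-.231,.019),94.9,35)"
```

```text
[ 0.5354316  -0.1633142   0.02148173] [-0.88230637  0.24415753  1.44969002]
shift [-0.0474 -0.008   0.038 ] turn [ 0.0082 -0.0058  0.0094] rows>= 0.735950135726681 0.04799742225978455
shift [-0.09   -0.0086  0.0676] turn [ 0.0082 -0.0058  0.0094] rows>= 1.3547941858003152 0.04799742225978455
```

>>> apply_moves:
  deltas:
    - [[-0.01,-0.004,0.011,0,0,0],[-0.022,-0.006,0.02,0,0,0],[-0.034,-0.008,0.028,0,0,0],[-0.042,-0.008,0.034,0,0,0],[-0.05,-0.008,0.0395,0,0,0],[-0.058,-0.008,0.045,0,0,0],[-0.066,-0.008,0.051,0,0,0],[-0.074,-0.008,0.0565,0,0,0],[-0.082,-0.008,0.062,0,0,0],[-0.09,-0.008,0.0676,0,0,0]]

```text
clock: 11.6
tcp_pos: [0.5372, -0.2311, 0.019]
eef_rot: [[-0.075, 0.996, 0.054], [0.818, 0.092, -0.568], [-0.57, 0.002, -0.821]]
wrist_force: [-0.9, 0.9, -3.8]
width: 0.0256
grasp_force: 1.8
```

```bash
python3 -c "
from h import *
C=cam('wrist'); save('wrist','w4.png'); save('top','t5.png');save('scene','s5.png')
a=cv2.imread('pics/w4.png');b=cv2.imread('pics/s5.png')
cv2.imwrite('pics/c5.png',np.hstack([cv2.resize(a,(400,300)),cv2.resize(b[110:230,100:260],(400,300))]))
s=status.get_state();print(s['tcp_pos'],s['wrist_force'])
goal((.5365,-.239,.019),94.9,35)"
```

```text
[ 0.53702776 -0.23249402  0.01986355] [ 0.35244699 -0.0991189   0.19576937]
shift [-0.008  -0.0019  0.0073] turn [ 0.0084 -0.0024  0.0049] rows>= 0.13168449522539766 0.03486855544590936
```

View pics/c5.png

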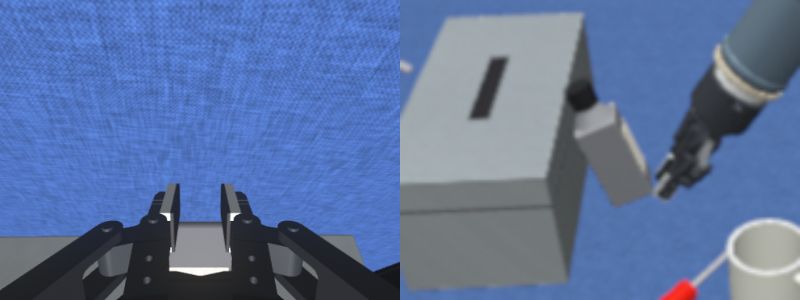

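The bottle is still leaning, but less, with the fingers at its foot. I continue the push.

>>> apply_moves:
  deltas:
    - [[-0.004,0,0.004,0,0,0],[-0.009,0,0.0073,0,0,0],[-0.013,0,0.0105,0,0,0],[-0.017,0,0.0132,0,0,0],[-0.021,0,0.016,0,0,0],[-0.025,0,0.0188,0,0,0],[-0.028,0,0.021,0,0,0],[-0.028,0,0.021,0,0,0],[-0.028,0,0.021,0,0,0],[-0.028,0,0.021,0,0,0]]

```text
clock: 12.75
tcp_pos: [0.5391, -0.2525, 0.0188]
eef_rot: [[-0.073, 0.996, 0.054], [0.817, 0.091, -0.569], [-0.572, 0.002, -0.82]]
wrist_force: [0.2, 0.1, 0.4]
width: 0.0259
grasp_force: 0.0
```

```bash
python3 -c "
from h import *
save('scene','s6.png')
b=cv2.imread('pics/s6.png')
cv2.imwrite('pics/c6.png',cv2.resize(b[110:230,100:260],(480,360)))
s=status.get_state();print(s['tcp_pos'],s['wrist_force'])"
```

```text
[ 0.53906214 -0.25246034  0.01880155] [0.73398608 0.65621933 0.2676579 ]
```

View pics/c6.png

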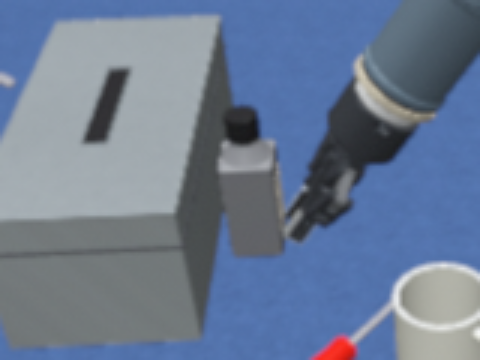

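The bottle is upright beside the toolbox. I back off, level the tool and measure the cap numerically.

>>> apply_moves:
  deltas:
    - [[0,0,-0.03,0,0,0],[0,0,-0.09,0,0,0],[0,0,-0.16,0,0,0],[0,0,-0.23,0,0,0],[-0.03,0,-0.3,0,0.2,0],[-0.08,0,-0.35,0,0.45,0],[-0.13,0,-0.38,0,0.7,0],[-0.15,0,-0.4,0,1,0],[-0.15,0,-0.4,0,1,0],[-0.15,0,-0.4,0,1,0]]
  claw: 1

```text
clock: 13.8
tcp_pos: [0.5322, -0.193, 0.268]
eef_rot: [[-0.084, 0.996, 0.011], [0.993, 0.084, -0.084], [-0.085, 0.003, -0.996]]
wrist_force: [-0.7, 0.3, 0.7]
width: 0.0856
grasp_force: 0.0
```

```bash
python3 -c "
from h import *
C=cam('wrist'); im=save('wrist','w5.png')
print(status.get_state()['tcp_pos'])
goal((.54,-.29,.27),94.9)
print('exp cap px',proj('wrist',[(.54,-.29,.15)],C))
g=im.max(2); m=((g<45)*255).astype(np.uint8)
for c in cv2.findContours(m,0,2)[0]:
    if cv2.contourArea(c)>150: print('dark',cv2.boundingRect(c),cv2.contourArea(c),np.array(cv2.minEnclosingCircle(c)[0]))
"
```

```text
[ 0.53197807 -0.19097629  0.26686262]
shift [-0.1654 -0.0011  0.009 ] turn [0.003  0.1637 0.0039] rows>= 1.9879526513017074 0.5718732575292292
exp cap px [[254.56701763 279.60371844]]
dark (0, 317, 75, 67) 2096.5 [ 34.5 350. ]
dark (250, 251, 31, 23) 348.5 [264.62863159 266.42926025]
dark (72, 249, 440, 135) 22620.0 [294.80752563 328.        ]
```

>>> apply_moves:
  deltas:
    - [[0.05,0,0,0,0.1,0],[0.1,0,0.0,0,0.164,0],[0.12,0,0,0,0.164,0],[0.12,0,0,0,0.164,0],[0.12,0,0,0,0.164,0]]

```text
clock: 14.35
tcp_pos: [0.5263, -0.1178, 0.2607]
eef_rot: [[-0.093, 0.996, 0.001], [0.996, 0.093, -0.0], [-0.0, 0.001, -1.0]]
wrist_force: [-0.6, -1.2, -0.3]
width: 0.0853
grasp_force: 0.0
```

```bash
python3 -c "
from h import *
C=cam('wrist'); im=save('wrist','w6.png'); t=save('top','t6.png')
print(status.get_state()['tcp_pos'])
for n,I in(('wrist',im),('top',t)):
  e=proj(n,[(.54,-.29,.15)],C if n=='wrist' else None)[0]; print(n,e)
  x0,y0=(e-40).astype(int); W=I[max(y0,0):y0+80,x0:x0+80]
  for th in(50,75):
    m=((W.max(2)<th)*255).astype(np.uint8)
    for c in cv2.findContours(m,0,2)[0]:
      if cv2.contourArea(c)>25: print(th,np.array(cv2.boundingRect(c))+[x0,max(y0,0),0,0],cv2.contourArea(c))
  print(W[::4,::4].max(2))
"
```

```text
[ 0.52632562 -0.11860867  0.26087672]
wrist [252.76498015 368.62534533]
50 [212 336  80  48] 2994.5
75 [212 336  80  48] 3049.5
[[ 92  91  91  91  90  90  91 140 151 150 150 149 147 146 145 144 142 142
  162  92]
 [ 91  90  90  90  90  90  92 134 149 147 147 147 145 144 141 140 139 139
  146  90]
 [ 91  91  90  90  89  90  89 134 146 145 145 112  44  43  62 134 135 136
  142  90]
 [ 89  90  92  91  90  89  88 131 142 141  60  32  32  33  32  32 129 132
  158  90]
 [ 90  90  90  91  90  89  89 128 181 126  32  32  31  30  30  30  28 154
  164  88]
 [ 39  38  39  38  38  53  76 115 206 113  31  30  29  30  28  29  32 105
   38  38]
 [ 39  37  37  38  38  38  38  37  38  37  36  34  36  37  37  38  38  38
   37  38]
 [ 35  36  37  37  36  37  36  36  37  36  35  36  37  37  35  36  36  36
   36  35]
 [ 32  33  32  32  31  32  33  31  33  32  32  33  33  34  32  33  33  33
   32  33]
 [ 35  35  36  36  36  36  36  37  36  36  36  37  35  35  36  35  36  35
   35  35]
 [ 35  34  36  35  35  35  35  35  35  35  34  35  35  36  35  35  35  35
   35  35]
 [ 34  35  35  34  34  35  35  35  34
[... 1251 characters left out ...]
 177 173
  173 175]
 [157 157 157 157 155 151 145 137 122 140 132 130  75  78  79 175 175 173
  174 174]
 [157 158 158 157 155 151 146 139 126 137 177 160  78  77  74 176 174 176
  175 175]
 [157 158 158 157 155 152 147 140 129 120 174 182  77  79  78 178 175 175
  174 174]
 [156 157 157 158 155 153 148 142 132 109 170 176  77  78  85 185 174 176
  174 175]
 [157 158 157 158 156 154 149 144 134 117 165 172  77  77  80 168 175 176
  174 175]
 [156 158 157 158 155 154 150 145 136 122 173 172  77  79  82 159 175 175
  174 176]
 [156 157 158 157 157 155 151 146 139 126 155 174  80  79  82 124 175 175
  176 175]
 [155 157 157 158 157 155 152 147 140 129 116 173 108  78  76  77 175 175
  177 176]]
```

>>> apply_moves:
  deltas:
    - [[-0.05,0,-0.01,0,0,0],[-0.12,0,-0.02,0,0,0],[-0.18,0,-0.03,0,0,0],[-0.2,0,-0.03,0,0,0],[-0.2,0,-0.03,0,0,0],[-0.2,0,-0.03,0,0,0]]

```text
clock: 15.05
tcp_pos: [0.5371, -0.2364, 0.2785]
eef_rot: [[-0.092, 0.996, 0.002], [0.996, 0.092, 0.003], [0.002, 0.002, -1.0]]
wrist_force: [1.1, 1.0, 0.1]
width: 0.0852
grasp_force: 0.0
```

```bash
python3 -c "
from h import *
C=cam('wrist'); im=save('wrist','w7.png')
print(status.get_state()['tcp_pos'])
e=proj('wrist',[(.54,-.29,.15)],C)[0]; print(e)
x0,y0=(e-60).astype(int); W=im[y0:y0+120,x0:x0+120]
m=((W.max(2)<60)*255).astype(np.uint8)
for c in cv2.findContours(m,0,2)[0]:
  if cv2.contourArea(c)>100: print(np.array(cv2.boundingRect(c))+[x0,y0,0,0],cv2.contourArea(c),np.array(cv2.minEnclosingCircle(c)[0])+[x0,y0],cv2.minEnclosingCircle(c)[1])
cv2.imwrite('pics/w7c.png',cv2.resize(im[:,:,::-1],(512,384)))
"
```

```text
[ 0.53724116 -0.23569026  0.27865637]
[252.89993616 245.3687393 ]
[248 220  32  25] 255.5 [262.5 235.5] 16.80783462524414
```

View pics/w7c.png

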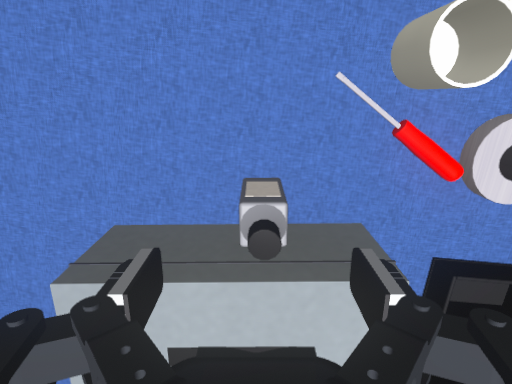

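The bottle stands upright, with its cap top centred at about (265,242) and its body spanning u 240–288.

```bash
python3 -c "
from h import *
p=onplane('wrist',[(265,242)],.15)[0]; print(p,onplane('wrist',[(240,205),(286,205),(240,246),(287,246)],.106))
goal((p[0],p[1],.27),94.9);goal((p[0],p[1],.093),94.9)
"
```

```text
[ 0.55059377 -0.28512338  0.15      ] [[ 0.52504821 -0.26812811  0.106     ]
 [ 0.57085432 -0.26386303  0.106     ]
 [ 0.52863654 -0.31312968  0.106     ]
 [ 0.57732785 -0.30861194  0.106     ]]
shift [-0.0841  0.0145  0.0143] turn [ 0.0038 -0.0046  0.0146] rows>= 1.038625474790874 0.05500191142279323
shift [-0.0848  0.0139  0.3093] turn [ 0.0038 -0.0046  0.0146] rows>= 3.8517637937062137 0.05500191142279323
```

>>> apply_moves:
  deltas:
    - [[-0.04,0.007,0.0,0,0,0.015],[-0.0875,0.014,0.0,0,0,0.015],[-0.0875,0.014,0.03,0,0,0.015],[-0.0875,0.014,0.09,0,0,0.015],[-0.0875,0.014,0.15,0,0,0.015],[-0.0875,0.014,0.21,0,0,0.015],[-0.0875,0.014,0.26,0,0,0.015],[-0.0875,0.014,0.29,0,0,0.015],[-0.0875,0.014,0.305,0,0,0.015],[-0.0875,0.014,0.305,0,0,0.015]]

```text
clock: 16.1
tcp_pos: [0.5507, -0.287, 0.0951]
eef_rot: [[-0.085, 0.996, 0.001], [0.996, 0.085, 0.003], [0.003, 0.001, -1.0]]
wrist_force: [-1.7, 0.4, 0.1]
width: 0.0851
grasp_force: 0.0
```

>>> apply_moves:
  deltas:
    - [[0,0,0,0,0,0],[0,0,0,0,0,0],[0,0,0,0,0,0],[0,0,0,0,0,0],[0,0,0,0,0,0],[0,0,0,0,0,0],[0,0,0,0,0,0],[0,0,0,0,0,0],[0,0,0,0,0,0],[0,0,0,0,0,0]]
  claw: 0.4
  squeeze: 40

```text
clock: 17.1
tcp_pos: [0.5511, -0.2888, 0.0972]
eef_rot: [[-0.083, 0.997, 0.004], [0.997, 0.083, 0.001], [0.0, 0.004, -1.0]]
wrist_force: [-1.9, 0.7, 6.8]
width: 0.0486
grasp_force: 41.0
```

>>> apply_moves:
  deltas:
    - [[0,0,-0.02,0,0,0],[0,0,-0.06,0,0,0],[0,0,-0.1,0,0,0],[0,0,-0.15,0,0,0],[0,0,-0.19,0,0,0],[0,0,-0.22,0,0,0],[0,0,-0.22,0,0,0]]

```text
clock: 17.8
tcp_pos: [0.5517, -0.2891, 0.2313]
eef_rot: [[-0.083, 0.996, 0.007], [0.997, 0.083, -0.0], [-0.001, 0.007, -1.0]]
wrist_force: [0.1, -0.5, -4.1]
width: 0.0491
grasp_force: 43.4
```

```bash
python3 -c "
from h import *
s=status.get_state();print(s['tcp_pos'],s['grasp_force'],s['wrist_force'])
goal((.579,.118,.23),81.4)"
```

```text
[ 0.55170668 -0.28910314  0.23125051] 43.41275632381439 [ 0.11420176 -0.46891356 -4.11527215]
shift [0.6724 0.1019 0.0021] turn [1.310e-02 4.000e-04 4.461e-01] rows>= 8.160378774540707 1.558744272309207
```

>>> apply_moves:
  deltas:
    - [[0.04,0.006,0,0.013,0,0.04],[0.1,0.015,0,0.013,0,0.1],[0.17,0.026,0,0.013,0,0.17],[0.25,0.038,0,0.013,0,0.24],[0.33,0.05,0,0.013,0,0.3],[0.41,0.062,0,0.013,0,0.36],[0.49,0.074,0,0.013,0,0.41],[0.56,0.085,0,0.013,0,0.446],[0.62,0.094,0,0.013,0,0.446],[0.65,0.099,0,0.013,0,0.446]]

```text
clock: 18.8
tcp_pos: [0.5761, 0.1095, 0.2279]
eef_rot: [[0.145, 0.989, -0.006], [0.989, -0.145, 0.004], [0.003, -0.006, -1.0]]
wrist_force: [-0.6, -1.0, -3.7]
width: 0.0494
grasp_force: 43.3
```

```bash
python3 -c "
from h import *
goal((.579,.118,.23),81.4);goal((.579,.118,.11),81.4)"
```

```text
shift [ 0.0148  0.0027 -0.0035] turn [-0.012  -0.0055  0.0094] rows>= 0.18538666629305275 0.056689815835742646
shift [0.0142 0.0039 0.1965] turn [-0.012  -0.0055  0.0094] rows>= 2.3642186110221357 0.056689815835742646
```

>>> apply_moves:
  deltas:
    - [[0.014,0.004,0.0,-0.012,-0.005,0.009],[0.0145,0.004,0.0,-0.012,-0.005,0.009],[0.0145,0.004,0.0,-0.012,-0.005,0.009]]

```text
clock: 19.1
tcp_pos: [0.5807, 0.1114, 0.2281]
eef_rot: [[0.155, 0.988, 0.0], [0.988, -0.155, -0.003], [-0.003, 0.001, -1.0]]
wrist_force: [0.3, -1.1, -4.1]
width: 0.0492
grasp_force: 43.3
```

```bash
python3 -c "
from h import *
C=cam('wrist'); im=save('wrist','w8.png').astype(int)
e=proj('wrist',[(.579,.118,.006)],C)[0]; print(e,status.get_state()['tcp_pos'])
x0,y0=(e-[60,60]).astype(int); W=im[y0:y0+120,x0:x0+120]
h=cv2.cvtColor(W.astype(np.uint8),cv2.COLOR_RGB2HSV); m=((h[:,:,1]<40)&(h[:,:,2]>90)).astype(np.uint8)
print(h[::6,::6,1]); print(h[::6,::6,2])
goal((.579,.118,.1075),81.4)"
```

```text
[253.13618474 157.6129717 ] [0.5807933  0.11100188 0.22817584]
[[ 15  89  96  91 106  98  20  16  14  16  14  18  14  16  46  91  99  91
  140 141]
 [ 72  95  98  92 105  97  95  14  16  16  16  16  16   9  90  90  99  91
  137 141]
 [ 92  94  99  92 104  98  96  92  71  15  16  15  84  87  90  90  99  90
  137 140]
 [ 91  94  98  93 106  98  96  91  97  95  95  98  92  87  90  90  98  91
  135 139]
 [108 106 106  93 106 106 106 105 104 105 104 103 103 105 104 104 102  91
  133 137]
 [ 92  91  92  93  92  97  96  96  95  96  95  93  94  93  93  92  93  92
  137 136]
 [ 92  95  98  92 102 100  89  89  14  14  15  14  14  88  91  90  95  91
  137 138]
 [ 30 114  98  92 102  97  89  14  16  14  17  16  14  17  92  90  96  91
  137 140]
 [ 54  29  99  92 102  94   4  16  15  15  15  15  15  17  16  88  94  90
  138 139]
 [165  22  59  92 101  93  15  15  14  17  16  15  17  17  18  90  97  92
  137 141]
 [181 139  29  93  99  94  14  17  17  15  18  17  17  16  18  90  98  92
  140 140]
 [169 150  28  92  99  94  17  16  14  16  16  18  18  18  18  90  95  91
  138 142]
 [ 82 158  92  94
[... 1774 characters left out ...]
 147 234 241 131  84 138 139 151 152 150 150 149 149 151 121  98 240
  188 186]
 [174 237 233 240  83 145 152 148 148 150 148 150 149 148 147 148  79 240
  185 183]
 [174 172 170 240  80 151 147 146 148 149 147 148 149 148 148 146  80 153
  185 188]
 [118 119 119 149  79 150 151 151 149 147 151 150 150 150 147 151 146  79
  180 188]
 [125 126 125  82 135 151 150 145 149 152 148 148 150 147 142 145 145  79
  156 194]
 [245 245 241  81 215 204 207 212 203 222 225 226 234 234 245 248 250 133
   79 184]
 [184 184  84  80  80  80  79  79  79  79  79  79  80  79  80  80  80  80
   81 156]]
shift [ 0.0116 -0.005   0.2011] turn [ 0.0018  0.0053 -0.0129] rows>= 2.4178377947924554 0.049094554919264476
```

The disc's centre measures about (255,158) px against (253,158) predicted, so the target holds. I descend.

>>> apply_moves:
  deltas:
    - [[0.008,-0.002,0.0,0,0,-0.01],[0.0116,-0.0035,0.02,0,0,-0.013],[0.0116,-0.0035,0.06,0,0,-0.013],[0.0116,-0.0035,0.1,0,0,-0.013],[0.0116,-0.0035,0.135,0,0,-0.013],[0.0116,-0.0035,0.16,0,0,-0.013],[0.0116,-0.0035,0.18,0,0,-0.013],[0.0116,-0.0035,0.193,0,0,-0.013],[0.0116,-0.0035,0.2,0,0,-0.013],[0.0116,-0.0035,0.2,0,0,-0.013]]

```text
clock: 20.15
tcp_pos: [0.5799, 0.1201, 0.1083]
eef_rot: [[0.147, 0.989, 0.001], [0.989, -0.147, -0.002], [-0.002, 0.001, -1.0]]
wrist_force: [0.7, -0.1, -2.7]
width: 0.0493
grasp_force: 43.3
```

>>> apply_moves:
  deltas:
    - [[0,0,0.002,0,0,0],[0,0,0.004,0,0,0],[0,0,0.006,0,0,0],[0,0,0.006,0,0,0],[0,0,0.006,0,0,0]]

```text
clock: 20.65
tcp_pos: [0.58, 0.1201, 0.1051]
eef_rot: [[0.147, 0.989, 0.001], [0.989, -0.147, -0.002], [-0.001, 0.002, -1.0]]
wrist_force: [-0.1, -0.3, -3.9]
width: 0.0492
grasp_force: 43.3
```

>>> apply_moves:
  deltas:
    - [[0,0,0.001,0,0,0],[0,0,0.002,0,0,0],[0,0,0.003,0,0,0],[0,0,0.003,0,0,0]]

```text
clock: 21.05
tcp_pos: [0.58, 0.1201, 0.1034]
eef_rot: [[0.147, 0.989, 0.001], [0.989, -0.147, -0.002], [-0.001, 0.002, -1.0]]
wrist_force: [-2.3, -0.6, 0.8]
width: 0.049
grasp_force: 43.8
```

Contact begins (the weight is coming off). A touch more, then release and rise.

>>> apply_moves:
  deltas:
    - [[0,0,0.0007,0,0,0],[0,0,0.001,0,0,0],[0,0,0.001,0,0,0]]

```text
clock: 21.35
tcp_pos: [0.5799, 0.1201, 0.1033]
eef_rot: [[0.147, 0.989, 0.002], [0.989, -0.147, -0.002], [-0.001, 0.002, -1.0]]
wrist_force: [-3.6, -1.3, 7.8]
width: 0.0493
grasp_force: 44.7
```

>>> apply_moves:
  deltas:
    - [[0,0,0,0,0,0],[0,0,0,0,0,0],[0,0,0,0,0,0],[0,0,0,0,0,0],[0,0,-0.03,0,0,0],[0,0,-0.08,0,0,0],[0,0,-0.15,0,0,0],[0,0,-0.2,0,0,0],[0,0,-0.23,0,0,0],[0,0,-0.23,0,0,0]]
  claw: 0.85

```text
clock: 22.35
tcp_pos: [0.5811, 0.1208, 0.2434]
eef_rot: [[0.147, 0.989, 0.006], [0.989, -0.147, -0.0], [0.0, 0.006, -1.0]]
wrist_force: [0.2, -0.0, 0.4]
width: 0.0723
grasp_force: 0.0
```

>>> apply_moves:
  deltas:
    - [[-0.08,0,0,0,0,0],[-0.15,0,0,0,0,0],[-0.2,0,0,0,0,0],[-0.2,0,0,0,0,0],[-0.2,0,0,0,0,0],[-0.2,0,0,0,0,0]]

```text
clock: 22.95
tcp_pos: [0.5621, 0.003, 0.2403]
eef_rot: [[0.146, 0.989, 0.001], [0.989, -0.146, -0.001], [-0.001, 0.001, -1.0]]
wrist_force: [-0.8, 0.0, 0.0]
width: 0.0728
grasp_force: 0.0
```

```bash
python3 -c "
from h import *
t=save('top','t9.png'); b=cv2.imread('pics/top1.png')
for n,P in(('can',(.5272,.2845,.156)),('bottle',(.580,.1195,.156))):
  e=proj('top',[P])[0]; print(n,'expected px',e)
  x0,y0=(e-14).astype(int); W=t[y0:y0+28,x0:x0+28]; print(W[::2,::2].max(2))
# change mask in crate / bystander regions
d=np.abs(t.astype(int)-b[:,:,::-1]).max(2)>50
for n,(u,v,r) in dict(tin=(140,183,9),jarc=(162,215,9),jara=(188,219,8),mug=(272,145,20),tape=(222,155,18),sd=(303,152,22)).items(): print(n,d[v-r:v+r,u-r:u+r].mean().round(3))
"
```

```text
can expected px [124.31823837 204.64805462]
[[170 177 175 164 167 168 174 200 170  99 100 154 216 233]
 [170 173 173 167 168 171 171 231 138  98  96 214 224 179]
 [170 171 170 171 168 174 170 227 219 211 204 229 228 230]
 [173 172 172 172 167 176 159 223 144 182 192 210 223 224]
 [172 173 169 170 175 177 184 215 216 219 225 216 132 146]
 [172 175 169 171 169 174 233 248 237 216 232 235 231 179]
 [174 173 170 172 168 239 252 250 251 252 165 233 234 228]
 [171 168 171 173 187 254 250 250 250 252 231 187 235 238]
 [170 181 173 174 190 252 250 250 250 252 238 132 235 235]
 [169 172 170 169 196 252 251 250 250 255 161 179 232 235]
 [169 172 176 164 180 227 242 253 250 196 135 235 232 240]
 [171 173 176 169 173 228 205 219 196 211 236 235 238 176]
 [175 173 169 166 167 204 228 238 234 235 234 236 201 117]
 [170 173 168 173 205 172 108 200 221 213 196 155 126 178]]
bottle expected px [189.65742861 185.60044113]
[[171 175 173 171 171 171 171 175 173 185 193 195 154 197]
 [176 178 175 170 178 176 175 174 168 166 198 199 141 202]
 [222 217 209 189 168 168 171 164 166 163 201 200 153 195]
 [138 165 182 191 221 226 218 208 206 148 194 197 171 175]
 [193 152 126 120 214 161 129 167 191 200 188 189 189 135]
 [215 226 221 214 220 172 199 132  93  95 167 183 182 127]
 [170 180 220 222 222 156  89  72  76  77 128 177 176 131]
 [180 177 176 223 213  80  72  77  80  81  82 172 171 118]
 [174 167 174 207 177  83  77  80  83  87  82 166 162 111]
 [176 171 170 213 142  93  79  84  87  92  55 148 153 109]
 [170 172 171 216 148 133  78  86  93  76  31 117 138 108]
 [172 171 170 218 176 154 133  68  40  68 126 147 128 106]
 [170 172 181 198 193 199 149 149 150 148 148 148 122 101]
 [172 172 203 164 151 182 181 156 153 153 154 201 177  96]]
tin 0.0
jarc 0.0
jara 0.0
mug 0.055
tape 0.535
sd 0.0
```

Both caps sit within about 3 px of where upright containers should appear, and the neighbouring containers are unchanged. The tape patch only looks different because the gripper hangs over it in this view; the arm never went near it. Handing in.

```bash
python3 -c "
from h import *
print(order.sign_off())"
```

```text
the job is handed in; nothing more can be done
None
```

The oil bottle now stands upright in the far-right cell and the spray can in the near-left cell; I handed the job in at about 23 s of the 64 s, and the sign-off returned no verdict.

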